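# Load the spacer gauge and set its dust guard

### The arm

A 6-joint arm with a two-finger parallel gripper is mounted at the origin on the work surface. World frame = base frame: x ahead of the robot, y to its left, z up, the work surface at z = 0. Lengths are in m, angles in rad, forces in N, time in s.
With the tool pointing down it reaches from about 0.35 to 0.975 m from the base axis. Payload 4.9 kg.
Tool frame: the origin (TCP) lies at the very end of the fingers, on their centre line; the grasp point (between the pads) lies 19 mm behind it; z points along the fingers, x is the direction in which the jaws open and shut, and the axes are right-handed (so a half turn about z gives the same grasp; the last joint's range is limited). The gripper opens to 85 mm and grips with 20 to 120 N. Pads are 22 mm wide; open, the fingers measure 114 mm over their backs; the gripper's body (76 mm by 85 mm) begins 54 mm behind the grasp point. The pads swing forward as they close: fully open they stand 13 mm farther back than shut.
Start: joints at [-1.278, 0.053, 1.613, -0, 1.476, -0.119], TCP at [0.25, -0.573, 0.231] pointing down, gripper open.
Joint ranges: [-3.01, 3.01], [-1.01, 2.22], [0.06, 2.58], [-1.02, 4.17], [0.09, 2.62], [-3.14, 3.14]. Speed limits (rad/s): [2.57, 2.57, 3.14, 3.14, 3.14, 3.14].

### API

Orientations are given as a rotation vector (axis times angle).
In Python, from station import readout, viewer, ctrl, nets gives the robot as it stands. The module is installed in compiled form; this text tells all that it offers.
- The arm moves only by the tool step_arm, never from a script. Its argument "moves" is a list that holds one entry, the list of rows, each a list of 4 numbers: the shift along the world's x, y, z in cm, then the turn about the world's z in rad. In form: [[[dx, dy, dz, yaw], ...]]. A call has 1 to 10 rows; each row shifts and turns the commanded pose from where the row before left it; what a row does not reach is not made up. A row lasts 1/12 s, in which the tool goes at most 41.7 mm and 7.16 degrees, less where a joint would pass 70% of its speed; a pose out of reach is approached as far as the arm can. A call is refused whole if a number of a shift passes 4.17 or a number of a turn 0.125, either way. A call with a gripper value outside its range is refused whole. "grip" is the closure, from 0 (fully open) to 1 (shut), set as the call begins (left out, the last holds). The fingers move at their own pace and stop on an object; "squeeze" is the grip in N (left out, the last holds). Time passes only in rows, so rows that do not move let the fingers close. It gives the time, the measured TCP pose, the force and the opening at its end, in the units of the state.
- readout.get_obs(): the state, without advancing time (a new reading comes with each control period).
- viewer.get_image(name): name is "side" or "top" or "wrist"; returns the picture (400x640x3 uint8, blue, green, red); there is no depth.
- viewer.calibration(name): a dict with "camera_matrix" (3x3 intrinsics, pixels), "R" (3x3) and "t" (3): a world point X has camera coordinates R X + t. Camera axes: x right, y down, z forward; pixel columns grow to the right and rows downward; lengths in m; the calibration is good to about 2 mm. A picture is of the moment at which its call begins: read the wrist's pose just before it. calibration takes no time and is no camera call; for the wrist camera it gives the pose at the moment of the call.
- ctrl.finish_job(): hands the job in, once; it reports no verdict.
Trained networks look in the newest picture that a camera, given by its name, has taken for a name from the list of things; names that differ only in an ending like _2 or _b are one class to them, and where a whole thing is asked for, a point or a joint stands for the part that bears it (a point fixed in the world has none). Each returns a list of dicts, best first, with "confidence" (0 to 1); they miss things now and then, are a little off and sometimes report something else, mostly with a low value. They report only what shows in the picture. A call takes as long as a camera call. They do not tell look-alikes from the thing itself.
- nets.masks_of(camera, thing): "region" (400x640 bool, what is visible of it) and "box" ([left, top, right, bottom] in pixels, round what is visible of it).
- nets.pinpoint(camera, thing): "at" ([column, row] in pixels: a listed point, or the origin of a listed thing).
The state is a dict: "t": time; "q": joint angles; "dq": joint speeds; "effort": joint torques, N m; "tool_pos": TCP position; "tool_rot": TCP orientation; "contact_force": force on the tool from outside, world axes, zero at the start; "wrist_torque": the same for the moment, N m; "opening": finger opening in m.
Only numpy, scipy, OpenCV 4.12 (cv2) and the standard library are available. Lean on these libraries where they do the work, as an engineer would, in place of code of your own. Each camera call takes 0.05 s, during which the arm holds its last target. There are 200 camera calls.

### The job

Put the blue and the red spacer plate into the leaning gauge rack, each pushed fully home in the slot made for its thickness, so that it rests on that slot's shoulders. Then tip the clear dust guard towards the robot until its pointers stand on the red 45 degree marks, and leave it holding there by itself, without disturbing the wood offcut or the glue bottle.

Things in the scene. Friction and masses are not known exactly. Their poses are not given: they have to be found in the camera images.
- plate18_center (a point): Blue metal spacer plate, 100 long (its x) x 18 thick (its y) x 90 high (its z), about 0.45 kg; the point is its centre. It starts standing on its long edge in a fixed wooden foot (130 x 60 x 20 high; groove 14 deep, 3 wider than the plate; plate bottom 6 above the table)
- plate10_center (a point): Red metal spacer plate, 100 long (its x) x 10 thick (its y) x 90 high (its z), about 0.25 kg; the point is its centre. It starts standing in a like foot
- gauge: The leaning slot block; origin = slot18's point. The slots point up and 25 degrees towards the robot: z is the way out of the slots (plates go in along -z), x runs along them, away from the robot and upward, y across. Each slot is 108 long between end walls; straight sides for 28 mm above its shoulders, then flared metal lips to 39 mm. Below the shoulders it is narrower and 25 deeper
- slot18 (a point): Seat of the middle slot (blue dab in front), for the 18 mm plate: its middle at shoulder level; axes as the gauge's. 21 wide above the shoulders, 13 below: a thinner plate would fall past them. A plate that is home stands on the shoulders, its centre 45 mm and its top 90 mm above this point along z; it may lean a few degrees in the play
- slot10 (a point): Seat of the slot on the robot's right (red dab), for the 10 mm plate; 70 mm to the -y side of slot18 in the rack's frame. Same shape and axes: 13 wide above the shoulders, 5 wide below
- slot26 (a point): Seat of the slot on the robot's left (grey dab), for a 26 mm plate that is not here: it stays empty. 29 wide above the shoulders, 21 wide below; 70 mm to the +y side of slot18
- guard (a joint): Angle of the clear dust guard behind the slots, rad: 0 = upright, positive = tipped towards the robot (over the slots), range -0.35 to 1.2; red mark at 0.785 (45 degrees). Stiff friction hinge: it stays wherever it is left; it takes about 3 to 5 N at the rail to move it
- guard_rail (a point): Middle of the red round rail (12 thick, 236 long) along the guard's free edge, 110 mm from the hinge line. The guard is a 240 wide panel, 4 thick, between hinge and rail
- guard_hinge (a point): Middle of the guard's hinge line, 140 above the table, at the far side of the rack. Its y axis runs along the hinge line (to the robot's left), its x axis level away from the robot, square to the hinge line. Posts 14 thick at 138 mm either side reach 14 above the hinge line; yellow scales stand outside them
- offcut_center (a point): Bystander: wood offcut 50 x 160 x 40 high lying on the bench; its centre
- glue: Bystander: white glue bottle, 60 across, 160 high; origin at the centre of its underside
Mind the look-alikes: they are no part of the job. Of the things like the part that bears plate18_center, leave any that is green; of the rest the smaller one is meant.

How it is judged:
On the way, in this order (a step that is already met when the one before it is completed fails the run):
1. both plates are home in their own slots and let go (x of plate18_center in the frame of slot18 between -0.008 and 0.008 m and y of plate18_center in the frame of slot18 between -0.009 and 0.009 m and z of plate18_center in the frame of slot18 between 0.041 and 0.049 m and angle between the z axis of plate18_center and the z axis of slot18, either way round below 0.17 rad and angle between the x axis of plate18_center and the x axis of slot18, either way round below 0.12 rad and x of plate10_center in the frame of slot10 between -0.008 and 0.008 m and y of plate10_center in the frame of slot10 between -0.009 and 0.009 m and z of plate10_center in the frame of slot10 between 0.041 and 0.049 m and angle between the z axis of plate10_center and the z axis of slot10, either way round below 0.17 rad and angle between the x axis of plate10_center and the x axis of slot10, either way round below 0.12 rad and contact force between each of plate18, plate10 and the fingers below 0.2 N), for 0.2 s.
2. the guard stands at the red mark, let go, with the plates still home (all of step 1 and value of joint guard between 0.698 and 0.872 rad and contact force between guard and the arm below 0.2 N and contact force between guard and the fingers below 0.2 N), for 0.3 s.
At the end, for the whole second after the job is handed in: Each plate stands on the shoulders of its own slot, let go and at rest: centre 41 to 49 mm above the shoulders along the slot, within 8 mm of the middle along it and 9 mm across it, leaning at most 0.17 rad and turned at most 0.12 rad; the guard rests by itself at 45 degrees, within 5 degrees (all of step 1 and value of joint guard between 0.698 and 0.872 rad and velocity of joint guard between -0.02 and 0.02 rad/s and linear speed of each of plate18, plate10 below 0.02 m/s); the robot touches nothing.
It fails at once if the offcut is pushed away or knocked over (distance of offcut_center from where it was at the start of the episode above 0.03 m).
It fails at once if the glue bottle is pushed away or knocked over (distance of glue from where it was at the start of the episode above 0.03 m or angle between glue's own z axis and vertical above 0.5 rad).
It also fails if it takes over 69 s, if anything falls off the work surface, if the arm or the gripper's body presses on something with over 40 N, if the wrist force passes 120 N, or if a joint passes its speed limit or range.

## Working session

There is one attempt and no reset: what is moved stays moved. The work goes in short steps, Python scripts to look and compute and a tool call to move; the robot and the scene stay as the last step left them, time stands still between calls to the robot, and variables do not carry over. Pictures are saved under pics/ and viewed, about 8 in all and at most 12, crops included, and the job is handed in when it is done.

Besides the shell and the picture viewer there is one more tool, called after "Request:" by a JSON object that holds its "op" and its "data". step_arm: Moves the arm, as the interface text tells. Its arguments: {"type":"object","properties":{"moves":{"type":"array","items":{"type":"array","items":{"type":"array","items":{"type":"number"}}}},"grip":{"type":"number"},"squeeze":{"type":"number"}},"required":["moves"]}

```bash
mkdir -p pics; cat > h.py <<'E'
import numpy as np, cv2
from station import readout, viewer, ctrl, nets
def ray(cam,px,cal=None):
    c=cal or viewer.calibration(cam); K=np.array(c["camera_matrix"]);R=np.array(c["R"]);t=np.array(c["t"])
    d=R.T@np.linalg.solve(K,[px[0],px[1],1.]); return -R.T@t, d/np.linalg.norm(d)
def atz(cam,px,z,cal=None):
    o,d=ray(cam,px,cal); return o+d*(z-o[2])/d[2]
def tri(a,b):
    A=np.zeros((3,3));B=np.zeros(3)
    for o,d in (a,b):
        P=np.eye(3)-np.outer(d,d);A+=P;B+=P@o
    X=np.linalg.solve(A,B); return X,[np.linalg.norm(np.cross(X-o,d)) for o,d in (a,b)]
def proj(cam,X,cal=None):
    c=cal or viewer.calibration(cam); p=np.array(c["camera_matrix"])@(np.array(c["R"])@np.array(X)+np.array(c["t"])); return p[:2]/p[2]
E
python3 - <<'E'
from h import *
np.set_printoptions(precision=3,suppress=True)
ims={c:viewer.get_image(c) for c in("side","top")}
for c in ims: cv2.imwrite(f"pics/{c}0.png",ims[c])
o=readout.get_obs();print(o["t"],o["opening"],o["tool_rot"])
for c in ims:
    cal=viewer.calibration(c);print(c,-np.array(cal["R"]).T@cal["t"])
    for n in ["plate18_center","plate10_center","slot18","slot10","slot26","guard_rail","guard_hinge","offcut_center","glue","gauge"]:
        print(c,n,[(np.round(d["at"],1).tolist(),round(float(d["confidence"]),2)) for d in nets.pinpoint(c,n)])
print(readout.get_obs()["t"])
E
```

```text
0.1 0.08535675865915882 [-2.628  1.72   0.002]
side [0.104 0.684 0.684]
side plate18_center [([269.1, 278.5], 0.65), ([249.1, 234.3], 0.63), ([346.1, 190.2], 0.38)]
side plate10_center [([230.3, 324.4], 0.83)]
side slot18 [([328.9, 192.9], 0.96), ([309.4, 201.9], 0.76), ([344.6, 191.3], 0.63), ([267.9, 278.8], 0.38)]
side slot10 [([328.9, 192.9], 0.96), ([309.4, 201.9], 0.76), ([344.6, 191.3], 0.63), ([267.9, 278.8], 0.38)]
side slot26 [([328.9, 192.9], 0.96), ([309.4, 201.9], 0.76), ([344.6, 191.3], 0.63), ([267.9, 278.8], 0.38)]
side guard_rail [([311.9, 135.8], 0.7)]
side guard_hinge [([309.6, 159.4], 0.75)]
side offcut_center [([190.4, 267.4], 0.76)]
side glue [([347.1, 166.7], 0.71)]
side gauge [([323.7, 193.8], 0.69)]
top [ 0.401 -0.026  1.45 ]
top plate18_center [([266.0, 156.3], 0.81), ([214.3, 258.1], 0.59), ([235.5, 204.9], 0.54)]
top plate10_center [([182.8, 203.7], 0.68)]
top slot18 [([332.3, 180.2], 0.81), ([351.9, 187.6], 0.79), ([373.9, 197.8], 0.7)]
top slot10 [([332.3, 180.2], 0.81), ([351.9, 187.6], 0.79), ([373.9, 197.8], 0.7)]
top slot26 [([332.3, 180.2], 0.81), ([351.9, 187.6], 0.79), ([373.9, 197.8], 0.7)]
top guard_rail [([372.3, 150.1], 0.57)]
top guard_hinge [([366.3, 159.7], 0.72)]
top offcut_center [([222.2, 133.3], 0.86)]
top glue [([443.4, 167.7], 0.88)]
top gauge [([349.3, 187.0], 0.64)]
1.1
```

```bash
python3 - <<'E'
import cv2
t=cv2.imread("pics/top0.png")[90:300,140:480]; s=cv2.imread("pics/side0.png")[90:370,150:430]
cv2.imwrite("pics/t0c.png",cv2.resize(t,None,fx=2.35,fy=2.35,interpolation=cv2.INTER_CUBIC))
cv2.imwrite("pics/s0c.png",cv2.resize(s,None,fx=2.1,fy=2.1,interpolation=cv2.INTER_CUBIC))
E
```

```text
(no output)
```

View pics/t0c.png

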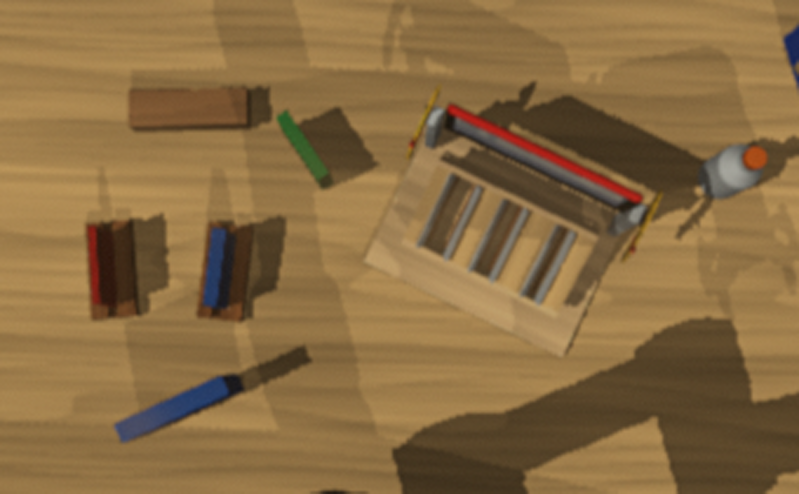

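View pics/s0c.png

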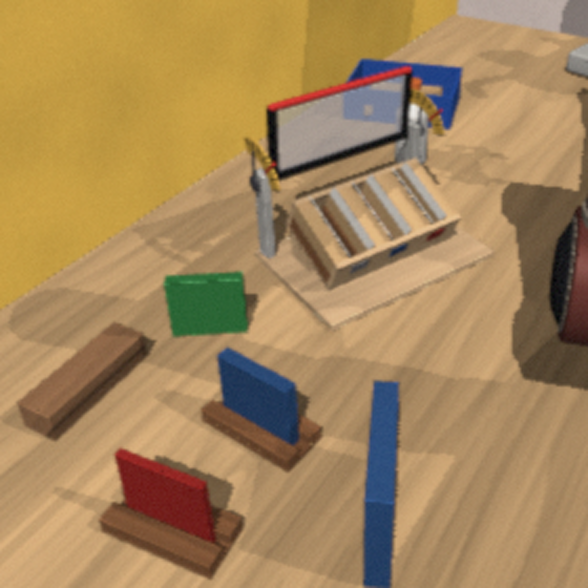

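The target blue plate is the one standing in a foot, at top (235,205) / side (249,234). The look-alikes are the long free-standing blue one at top (214,258) and the green one at (266,156). The red plate is at top (183,204). Slots from left to right are at top x 332, 352 and 374. The guard is about upright.

```bash
python3 - <<'E'
from h import *
np.set_printoptions(precision=4,suppress=True)
P={"slot26":((309.4,201.9),(332.3,180.2)),"slot18":((328.9,192.9),(351.9,187.6)),"slot10":((344.6,191.3),(373.9,197.8)),
"plate18":((249.1,234.3),(235.5,204.9)),"bigblue":((269.1,278.5),(214.3,258.1)),"plate10":((230.3,324.4),(182.8,203.7)),"rail":((311.9,135.8),(372.3,150.1)),"hinge":((309.6,159.4),(366.3,159.7)),
"glue":((347.1,166.7),(443.4,167.7)),"offcut":((190.4,267.4),(222.2,133.3))}
for n,(s,t) in P.items(): print(n,*tri(ray("side",s),ray("top",t)))
# colour blobs in top: blue/red plate masks
im=cv2.imread("pics/top0.png")
for n in ["plate18_center","plate10_center","guard","gauge"]:
    for d in nets.masks_of("top",n):
        r=d["region"].astype(np.uint8); 
        if r.sum()<20: continue
        c=max(cv2.findContours(r,0,1)[0],key=cv2.contourArea); print(n,d["box"],d["confidence"],cv2.minAreaRect(c))
im=viewer.get_image("wrist");cv2.imwrite("pics/w0.png",im)
c=viewer.calibration("wrist");print(-np.array(c["R"]).T@c["t"],np.array(c["R"]),np.array(c["camera_matrix"]))
print(readout.get_obs()["tool_pos"],readout.get_obs()["contact_force"])
E
```

```text
slot26 [ 0.5915 -0.088   0.0653] [np.float64(0.002109607909105663), np.float64(0.002109607909105644)]
slot18 [ 0.5648 -0.1508  0.0725] [np.float64(0.0030889795846178606), np.float64(0.003088979584617619)]
slot10 [ 0.541  -0.2211  0.0473] [np.float64(0.00030482828184603684), np.float64(0.00030482828184605674)]
plate18 [0.5234 0.2087 0.1733] [np.float64(0.03433836337180225), np.float64(0.034338363371802134)]
bigblue [0.3908 0.2747 0.1686] [np.float64(0.05679231998921884), np.float64(0.056792319989218715)]
plate10 [0.5023 0.3668 0.06  ] [np.float64(0.0010830227464073323), np.float64(0.0010830227464073974)]
rail [ 0.6505 -0.1908  0.2305] [np.float64(0.0036868222384995636), np.float64(0.0036868222384996677)]
hinge [ 0.6443 -0.1803  0.1547] [np.float64(0.004140899335789948), np.float64(0.004140899335789799)]
glue [ 0.6495 -0.4538 -0.0002] [np.float64(0.0015809309602558175), np.float64(0.001580930960255753)]
offcut [0.7362 0.2662 0.0181] [np.float64(0.0006886809321949266), np.float64(0.0006886809321950951)]
plate18_center [227.3, 190.5, 240.0, 224.5] 0.76 ((233.17694091796875, 204.584625244
[... 487 characters left out ...]
, 24.904767990112305)
plate10_center [177.1, 188.4, 188.2, 218.5] 0.59 ((183.4103546142578, 203.47586059570312), (33.4128303527832, 10.393797874450684), 86.633544921875)
guard [329.7, 135.9, 416.0, 183.2] 0.95 ((370.146728515625, 158.2967987060547), (91.70008850097656, 12.1376314163208), 25.820993423461914)
gauge [310.7, 156.0, 396.2, 225.9] 0.67 ((352.6960144042969, 189.63140869140625), (74.68302154541016, 43.38155746459961), 25.70995330810547)
[ 0.327  -0.5398  0.3748] [[ 0.4    -0.9165  0.0008]
 [-0.8663 -0.3778  0.3267]
 [-0.2991 -0.1314 -0.9451]] [[305.8622   0.     321.3044]
 [  0.     305.8622 203.0067]
 [  0.       0.       1.    ]]
[ 0.2502 -0.5727  0.2313] [ 0.1549  0.7502 -0.2065]
```

```bash
python3 - <<'E'
from h import *
np.set_printoptions(precision=4,suppress=True)
print(tri(ray("side",(269.1,278.5)),ray("top",(235.5,204.9))))
print(atz("top",(233.2,204.6),0.08), atz("top",(183,203.5),0.08))
E
```

```text
(array([0.5115, 0.2124, 0.0478]), [np.float64(0.007303106509576375), np.float64(0.007303106509576278)])
[0.5036 0.2099 0.08  ] [0.5023 0.3612 0.08  ]
```

Request:
{"op": "step_arm", "data": {"moves": [[[1,3.9,0.5,0],[1,3.9,0.5,-0.1],[1,3.9,0.5,-0.1],[1,3.9,0.5,-0.1],[1,3.9,0.5,-0.1],[1,3.9,0.5,0],[1,3.9,0.5,0],[1,3.9,0.5,0],[1,3.9,0,0],[1,3.9,0,0]]]}}

```text
t: 2.18
tool_pos: [0.3503, -0.1811, 0.2721]
tool_rot: [-2.233, 2.209, -0.003]
contact_force: [1.5, -0.3, -0.4]
opening: 0.086
```

Request:
{"op": "step_arm", "data": {"moves": [[[1.1,3.9,0,0],[1.1,3.9,0,0],[1.1,3.9,0,0],[1.1,3.9,0,0],[1.1,3.9,0,0],[1.1,3.9,0,0],[1.1,3.9,0,0],[1.1,3.9,0,0],[1.1,2.5,0,0],[0,0,0,0]]]}}

```text
t: 3.02
tool_pos: [0.4497, 0.1582, 0.2711]
tool_rot: [-2.24, 2.201, 0.002]
contact_force: [0.1, -0.1, -0.6]
opening: 0.0852
```

```bash
cat > look.py <<'E'
from h import *
import sys,pickle
n=sys.argv[1]; c=viewer.calibration("wrist"); im=viewer.get_image("wrist")
cv2.imwrite(f"pics/{n}.png",im); pickle.dump(c,open(f"pics/{n}.pkl","wb"))
o=readout.get_obs();print(o["t"],o["tool_pos"],o["tool_rot"])
E
python3 look.py w1
```

```text
3.0667 [0.44920887 0.15624706 0.27107505] [ 2.23860332e+00 -2.20310989e+00 -8.89698503e-04]
```

View pics/w1.png

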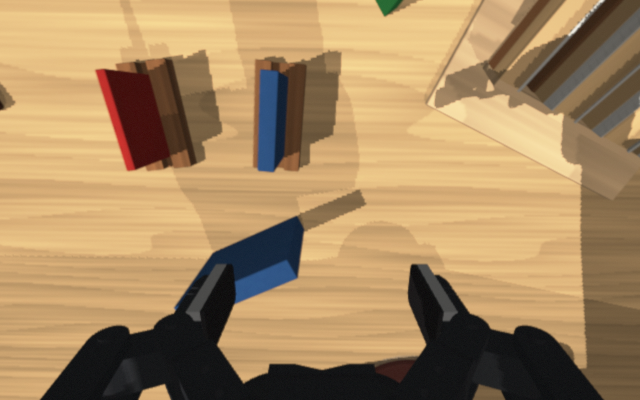

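Wrist view 1: the blue plate in its foot has its bright top face from about (261,70) to (276,171). The red one runs from (97,70) to (135,169). The long blue look-alike is separate, at (250,265).

```bash
cat > topface.py <<'E'
from h import *
import sys,pickle
np.set_printoptions(precision=4,suppress=True)
def face(n,box,kind,z=0.096):
    cal=pickle.load(open(f"pics/{n}.pkl","rb")); im=cv2.imread(f"pics/{n}.png").astype(int)
    b,g,r=im[...,0],im[...,1],im[...,2]
    v=(b-r) if kind=="b" else (r-b)
    m=np.zeros(v.shape,np.uint8); x0,y0,x1,y1=box
    sub=v[y0:y1,x0:x1]; hi=sub[sub>50]
    th=cv2.threshold(hi.astype(np.uint8),0,255,cv2.THRESH_OTSU)[0]
    m[y0:y1,x0:x1]=(sub>th)
    c=max(cv2.findContours(m,0,1)[0],key=cv2.contourArea)[:,0,:]
    W=np.array([atz("wrist",p,z,cal)[:2] for p in c])
    (cx,cy),(w,h),a=cv2.minAreaRect((W*1000).astype(np.float32))
    bp=cv2.boxPoints(((cx,cy),(w,h),a))
    e=bp[1]-bp[0] if np.linalg.norm(bp[1]-bp[0])>np.linalg.norm(bp[2]-bp[1]) else bp[2]-bp[1]
    ang=np.degrees(np.arctan2(e[1],e[0])); ang=(ang+90)%180-90
    print(kind,"th",th,"centre mm",cx,cy,"size",w,h,"long axis deg",ang)
if __name__=="__main__":
    face("w1",(245,55,300,185),"b"); face("w1",(80,55,200,185),"r")
E
python3 topface.py
```

```text
b th 71.0 centre mm 508.3921203613281 213.27816772460938 size 15.40176773071289 97.31492614746094 long axis deg -4.453308
r th 79.0 centre mm 504.9703674316406 353.27740478515625 size 126.24903869628906 131.54547119140625 long axis deg -89.0021
```

Request:
{"op": "step_arm", "data": {"moves": [[[1.2,-3.8,1,0],[1.2,-3.8,1,0],[1.2,-3.8,1,0],[1.2,-3.8,1,0],[1.2,-3.8,1,0],[1.2,-3.8,1,0],[1.2,-3.8,0,0],[1.2,-3.8,0,0],[0,0,0,0],[0,0,0,0]]]}}

```text
t: 3.9
tool_pos: [0.5444, -0.1525, 0.3308]
tool_rot: [2.229, -2.213, -0.002]
contact_force: [-0.4, -1.0, -0.1]
opening: 0.0853
```

```bash
python3 look.py w2; python3 - <<'E'
from h import *
for n in ["slot18","gauge","guard_hinge","guard_rail"]:
    print(n,[(np.round(d["at"],1).tolist(),round(float(d["confidence"]),2)) for d in nets.pinpoint("wrist",n)])
E
```

```text
3.95 [ 0.54442218 -0.15107648  0.3310781 ] [ 2.23132957e+00 -2.21120835e+00 -1.42052328e-03]
slot18 [([272.4, 126.3], 0.89), ([322.3, 145.6], 0.82), ([367.8, 169.2], 0.61)]
gauge [([319.7, 147.0], 0.65)]
guard_hinge [([353.8, 81.3], 0.64)]
guard_rail [([367.3, 85.5], 0.86)]
```

View pics/w2.png

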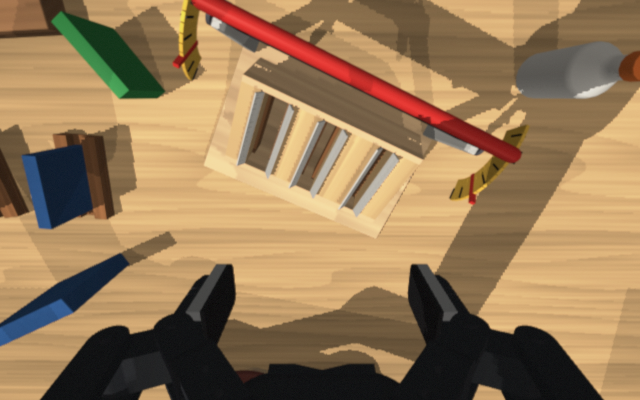

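Wrist view 2: three slots at (272,126), (322,146) and (368,169), with grey lips. The rail runs from (195,0) to (520,158). The red mark flags are at (182,62) and (473,198).

```bash
cat > fit.py <<'E'
from h import *
import pickle
from scipy.optimize import least_squares
np.set_printoptions(precision=4,suppress=True)
w2=pickle.load(open("pics/w2.pkl","rb")); s=viewer.calibration("side"); t=viewer.calibration("top")
T=np.radians(25)
obs=[("s",s,{26:(309.4,201.9),18:(328.9,192.9),10:(344.6,191.3)}),("t",t,{26:(332.3,180.2),18:(351.9,187.6),10:(373.9,197.8)}),("w",w2,{26:(272.4,126.3),18:(322.3,145.6),10:(367.8,169.2)})]
def frame(yaw):
    u=np.array([np.cos(yaw),np.sin(yaw),0]);v=np.array([-u[1],u[0],0]);k=np.array([0,0,1.])
    return u*np.cos(T)+k*np.sin(T),v,-u*np.sin(T)+k*np.cos(T),u
O={26:.07,18:0,10:-.07}
def res(p):
    X,Y,Z,u=frame(p[3]); r=[]
    for n,c,d in obs:
        for k,px in d.items(): r+=list(proj("",p[:3]+Y*O[k],c)-px)
    return np.array(r)
if __name__=="__main__":
    f=least_squares(res,[.565,-.15,.065,-.4],loss="soft_l1"); print(f.x,np.degrees(f.x[3])); print(res(f.x).reshape(-1,2))
    X,Y,Z,u=frame(f.x[3]); S=f.x[:3]
    print("rail@z.25",atz("",(367.3,85.5),.25,w2),"hinge@.14 wrist/top/side",[atz("",p,.14,c) for p,c in (((353.8,81.3),w2),((366.3,159.7),t),((309.6,159.4),s))])
    im=cv2.imread("pics/w2.png"); 
    # overlay slot outlines at shoulders and lips level
    big=cv2.resize(im[40:260,190:450],None,fx=3,fy=3,interpolation=cv2.INTER_CUBIC)
    for o,w in ((.07,29),(0,21),(-.07,13)):
        for z,col in ((0.0,(255,0,0)),(.039,(0,255,0))):
            q=[proj("",S+Y*(o+b*w/2e3)+X*a*.054+Z*z,w2) for a,b in((1,1),(1,-1),(-1,-1),(-1,1))]
            cv2.polylines(big,[np.int32((np.array(q)-[190,40])*3)],True,col,1)
    cv2.imwrite("pics/ov.png",big)
E
python3 fit.py
```

```text
[ 0.565  -0.1535  0.0641 -0.4071] -23.326883468928617
[[ 0.5479  0.0872]
 [-0.6626  1.7381]
 [ 0.8511 -3.5788]
 [ 0.0623 -0.9479]
 [ 1.0152  1.1956]
 [-0.3799  0.5631]
 [-0.1041 -0.6483]
 [-0.8866  1.7212]
 [ 0.5582 -1.1679]]
rail@z.25 [ 0.6361 -0.1843  0.25  ] hinge@.14 wrist/top/side [array([ 0.6438, -0.1858,  0.14  ]), array([ 0.6433, -0.184 ,  0.14  ]), array([ 0.6635, -0.203 ,  0.14  ])]
```

View pics/ov.png

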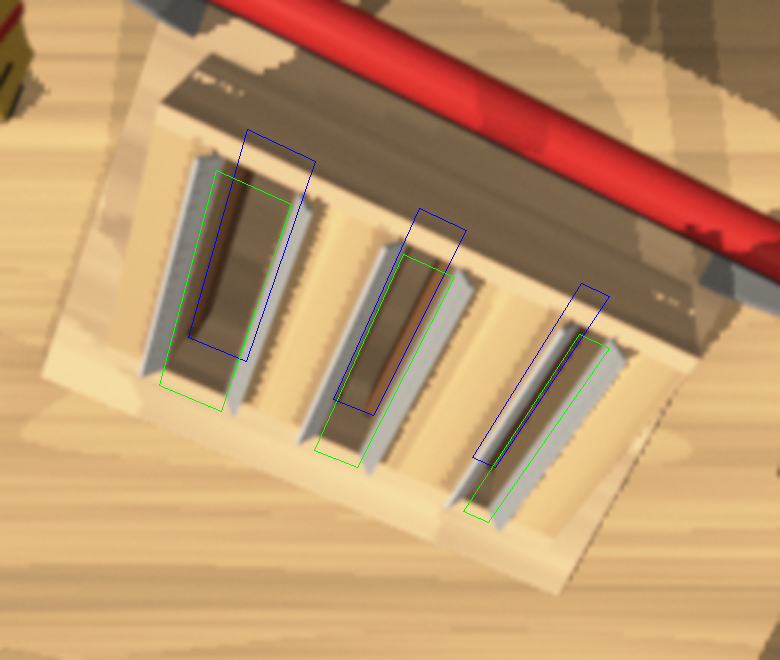

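```bash
cat > fit2.py <<'E'
from fit import *
H={(26,1):(256,180),(18,1):(432,265),(10,1):(599,336),(26,-1):(190,395),(18,-1):(334,458),(10,-1):(472,518)}
def r2(p):
    X,Y,Z,u=frame(p[3]);r=[]
    for (k,a),h in H.items(): r+=list(proj("",p[:3]+Y*O[k]+X*a*p[4]+Z*.039,w2)-(np.array(h)/3+[190,40]))
    return np.array(r)
a=lambda p:np.r_[r2(p)*1.5,.5*res(p[:4])]
for fn,name in((r2,"hand"),(a,"both")):
    f=least_squares(fn,[.565,-.153,.064,-.41,.054],loss="soft_l1",x_scale=[.01,.01,.01,.1,.01]);print(name,f.x,np.degrees(f.x[3]));print(r2(f.x).reshape(-1,2).T)
E
python3 fit2.py
```

```text
hand [ 0.5661 -0.1537  0.0647 -0.4171  0.0551] -23.897251933327222
[[ 0.3016 -0.0376 -0.5116 -0.3387  0.1401  0.466 ]
 [-0.0226 -1.1899  0.8496  0.3345  0.0386 -0.1767]]
both [ 0.566  -0.1536  0.0641 -0.4169  0.0553] -23.88922864602057
[[ 0.3616 -0.0565 -0.6    -0.2937  0.1126  0.3731]
 [ 0.0125 -1.2016  0.7959  0.4118  0.0762 -0.1755]]
```

Request:
{"op": "step_arm", "data": {"moves": [[[-0.4,4.0,0,0],[-0.4,4.0,-1,0],[-0.4,4.0,-1,0],[-0.4,4.0,-1,0],[-0.4,4.0,-1,0],[-0.4,4.0,-1,-0.043],[-0.4,4.0,-2,-0.043],[-0.4,4.0,-2,0],[-0.4,4.0,-2,0],[0,0.4,-3,0]]]}}

```text
t: 4.98
tool_pos: [0.5096, 0.2119, 0.198]
tool_rot: [-2.141, 2.29, -0.001]
contact_force: [0.4, -0.6, 1.1]
opening: 0.0853
```

Request:
{"op": "step_arm", "data": {"moves": [[[0,0,0,0],[0,0,0,0]]]}}

```text
t: 5.15
tool_pos: [0.5081, 0.2062, 0.1941]
tool_rot: [2.138, -2.297, -0.002]
contact_force: [0.5, -0.3, 0.7]
opening: 0.0855
```

```bash
python3 look.py w3; python3 - <<'E'
from topface import *
cal=pickle.load(open("pics/w3.pkl","rb"))
for x in (.458,.558): print([proj("",(x,.2134+d,.096),cal) for d in(-.02,.02)])
face("w3",(200,0,460,260),"b")
E
```

```text
5.2 [0.50966671 0.20569172 0.19622255] [ 2.13829675e+00 -2.30113472e+00  4.13447315e-04]
[array([338.3794, 255.3519]), array([293.5823, 258.266 ])]
[array([331.5227, 142.0453]), array([280.6004, 145.7679])]
b th 74.0 centre mm 509.0487976074219 214.15965270996094 size 16.22881317138672 96.12332153320312 long axis deg -4.366501
```

Request:
{"op": "step_arm", "data": {"moves": [[[0,0.4,-3,0],[0,0.4,-3,0],[0,0,-3,0],[0,0,-2.2,0],[0,0,-2,0],[0,0,0,0]]]}}

```text
t: 5.7
tool_pos: [0.5087, 0.2119, 0.0615]
tool_rot: [2.132, -2.301, -0.003]
contact_force: [0.6, -0.4, -0.6]
opening: 0.0856
```

Request:
{"op": "step_arm", "data": {"moves": [[[0,0,0,0],[0,0,0,0],[0,0,0,0],[0,0,0,0],[0,0,0,0],[0,0,0,0],[0,0,0,0],[0,0,0,0]]], "grip": 1, "squeeze": 40}}

```text
t: 6.37
tool_pos: [0.5109, 0.2141, 0.065]
tool_rot: [-2.136, 2.301, -0.001]
contact_force: [-0.7, 0.6, 6.0]
opening: 0.0178
```

Request:
{"op": "step_arm", "data": {"moves": [[[0,0,2,0],[0,0,4,0],[0,0,4,0],[0,0,4,0],[0,-3.8,4,-0.05],[0,-3.8,0.2,-0.06],[0,-3.8,0,-0.06],[-0.1,-3.8,0,-0.06],[-0.1,-3.8,0,-0.06],[-0.1,-3.8,0,-0.05]]]}}

```text
t: 7.2
tool_pos: [0.5053, -0.0065, 0.2335]
tool_rot: [1.713, -2.63, -0.004]
contact_force: [1.3, 0.1, -5.8]
opening: 0.0175
```

Request:
{"op": "step_arm", "data": {"moves": [[[0,-3.8,0,0],[0,-3.8,0,0],[0,-3.8,0,0],[0,-3.8,0,0],[0,0,0,0],[0,0,0,0],[0,0,0,0]]]}}

```text
t: 7.78
tool_pos: [0.5061, -0.1565, 0.2339]
tool_rot: [1.716, -2.63, -0.005]
contact_force: [-0.2, -0.1, -5.7]
opening: 0.0174
```

```bash
cat > st.py <<'E'
from h import *
# mean of several readings (each 0.05 s) + tool pose in rack frame
np.set_printoptions(precision=4,suppress=True)
P=[];F=[];R=[]
for i in range(4):
    viewer.get_image("wrist"); o=readout.get_obs();P.append(o["tool_pos"]);F.append(o["contact_force"]);R.append(cv2.Rodrigues(np.array(o["tool_rot"]))[0][:,0])
p=np.mean(P,0);x=np.mean(R,0);S=np.array([.566,-.1536,.0645]);y=np.radians(-23.9);u=np.array([np.cos(y),np.sin(y),0]);v=np.array([-u[1],u[0],0])
print("t",o["t"],"tcp",p,"F",np.mean(F,0),"open",o["opening"],"toolx deg",np.degrees(np.arctan2(x[1],x[0])));print("rack u,v,z of grasp pt:",(p-S)@u,(p-S)@v,p[2]+.019-S[2])
E
python3 st.py; python3 look.py w4
```

```text
t 7.9833 tcp [ 0.5066 -0.1558  0.2348] F [ 0.2212 -0.0263 -4.8533] open 0.017513117233774845 toolx deg -113.64737203216357
rack u,v,z of grasp pt: -0.05337577792743367 -0.026074691726147865 0.18930358609220121
8.0333 [ 0.50702738 -0.15587606  0.23556304] [ 1.71957221e+00 -2.62897188e+00 -6.06466191e-04]
```

View pics/w4.png

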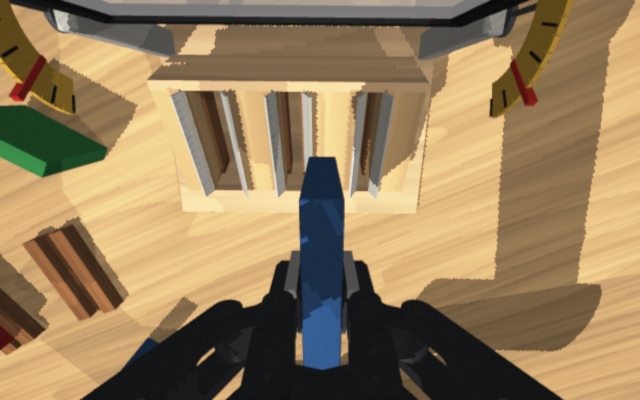

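Request:
{"op": "step_arm", "data": {"moves": [[[0,-1.2,-2,0],[0,0,-2.5,0],[0,0,-1.5,0],[0,0,-0.5,0],[0,0,0,0]]], "squeeze": 24}}

```text
t: 8.45
tool_pos: [0.506, -0.1679, 0.1689]
tool_rot: [1.717, -2.628, -0.005]
contact_force: [0.5, -0.5, -4.3]
opening: 0.0174
```

Request:
{"op": "step_arm", "data": {"moves": [[[0,0,-0.3,0],[0,0,-0.3,0],[0,0,0,0]]]}}

```text
t: 8.7
tool_pos: [0.5076, -0.1691, 0.1657]
tool_rot: [-1.717, 2.63, -0.002]
contact_force: [0.4, 0.0, -5.6]
opening: 0.0174
```

Request:
{"op": "step_arm", "data": {"moves": [[[0,0,-0.3,0],[0,0,-0.3,0],[0,0,0,0]]]}}

```text
t: 8.95
tool_pos: [0.5068, -0.169, 0.1584]
tool_rot: [1.717, -2.631, -0.001]
contact_force: [-0.5, 0.3, -4.8]
opening: 0.0175
```

Request:
{"op": "step_arm", "data": {"moves": [[[0,0,-0.3,0],[0,0,-0.3,0],[0,0,0,0]]]}}

```text
t: 9.2
tool_pos: [0.5076, -0.1694, 0.1561]
tool_rot: [-1.717, 2.63, -0.001]
contact_force: [-7.6, 2.6, 8.9]
opening: 0.0174
```

Request:
{"op": "step_arm", "data": {"moves": [[[0,0,-0.3,0],[0,0,-0.2,0],[0,0,0,0]]]}}

```text
t: 9.45
tool_pos: [0.5078, -0.1695, 0.1558]
tool_rot: [1.718, -2.63, 0.001]
contact_force: [-18.2, 7.7, 29.0]
opening: 0.0175
```

Request:
{"op": "step_arm", "data": {"moves": [[[0,0,2.2,0],[0.9,-0.4,0,0],[0.93,-0.41,0,0],[0,0,0,0],[0,0,-0.3,0],[0,0,-0.3,0]]]}}

```text
t: 9.95
tool_pos: [0.5253, -0.1772, 0.165]
tool_rot: [1.717, -2.63, -0.002]
contact_force: [-10.2, 3.3, 19.1]
opening: 0.0172
```

Request:
{"op": "step_arm", "data": {"moves": [[[-0.3,0.13,-0.23,0],[-0.3,0.13,-0.23,0],[-0.28,0.12,-0.26,0],[-0.27,0.12,-0.26,0],[0,0,0,0]]]}}

```text
t: 10.37
tool_pos: [0.5139, -0.1723, 0.1555]
tool_rot: [-1.717, 2.63, -0.002]
contact_force: [-3.9, 1.7, 7.6]
opening: 0.0172
```

Request:
{"op": "step_arm", "data": {"moves": [[[-0.25,0.11,-0.3,0],[-0.25,0.11,-0.3,0],[-0.23,0.1,-0.33,0],[-0.23,0.1,-0.33,0],[0,0,0,0]]]}}

```text
t: 10.78
tool_pos: [0.5036, -0.1678, 0.1422]
tool_rot: [1.717, -2.63, -0.001]
contact_force: [-6.5, 2.6, 8.7]
opening: 0.0173
```

Request:
{"op": "step_arm", "data": {"moves": [[[-0.2,0.09,-0.33,0],[-0.2,0.09,-0.33,0],[0,0,-0.1,0],[0,0,0,0]]]}}

```text
t: 11.12
tool_pos: [0.5005, -0.1664, 0.1371]
tool_rot: [1.717, -2.63, 0.001]
contact_force: [-7.7, 4.2, 15.4]
opening: 0.0172
```

```bash
python3 st.py; python3 look.py w5; python3 -c "
from h import *
im=viewer.get_image('side');cv2.imwrite('pics/s5.png',im)
w=cv2.imread('pics/w5.png'); s=cv2.resize(im[120:240,250:400],(500,400),interpolation=cv2.INTER_CUBIC)
cv2.imwrite('pics/c5.png',np.hstack([cv2.resize(w,(480,300)),s[:300,100:420]]) if 0 else np.vstack([np.hstack([cv2.resize(w[:, 160:480],(320,400)), s[:,:480]])]))
"
```

```text
t 11.3167 tcp [ 0.5005 -0.1664  0.1371] F [-8.6367  3.3108 15.6355] open 0.017360939762557707 toolx deg -113.71999563987416
rack u,v,z of grasp pt: -0.05469699915236228 -0.03827641514112356 0.09157396355134742
11.3667 [ 0.50045274 -0.16646266  0.13707001] [ 1.71708391e+00 -2.63015809e+00  5.07928205e-04]
```

View pics/c5.png

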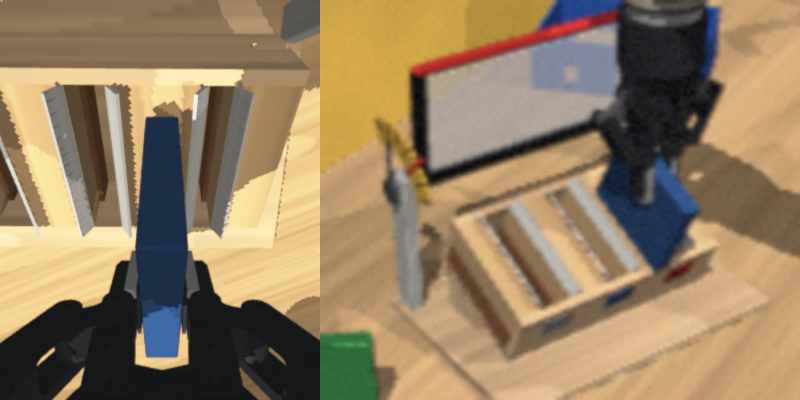

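Request:
{"op": "step_arm", "data": {"moves": [[[0,0,0,0],[0,0,0,0],[0,0,0,0],[-0.4,0.17,0.9,0],[-0.4,0.17,0.9,0],[0,0,0.3,0],[0.5,-0.2,0.2,0],[0.8,1.55,0.2,0],[1.15,1.75,0,0],[0,0,0,0]]], "squeeze": 70}}

```text
t: 12.25
tool_pos: [0.518, -0.1296, 0.1583]
tool_rot: [-1.719, 2.628, 0.002]
contact_force: [0.7, -0.8, -4.9]
opening: 0.0173
```

```bash
python3 st.py; python3 look.py w6; python3 - <<'E'
import cv2;w=cv2.imread('pics/w6.png');cv2.imwrite('pics/w6c.png',cv2.resize(w[40:340,180:480],None,fx=2,fy=2,interpolation=cv2.INTER_CUBIC))
E
```

```text
t 12.45 tcp [ 0.5167 -0.1315  0.158 ] F [-0.4023 -0.2343 -5.1269] open 0.016881801580660372 toolx deg -113.67752257593372
rack u,v,z of grasp pt: -0.054038752744369485 0.00026959135708922273 0.11251353908775705
12.5 [ 0.51636967 -0.13209309  0.15820441] [ 1.71625552e+00 -2.63046094e+00 -9.86386521e-04]
```

View pics/w6c.png

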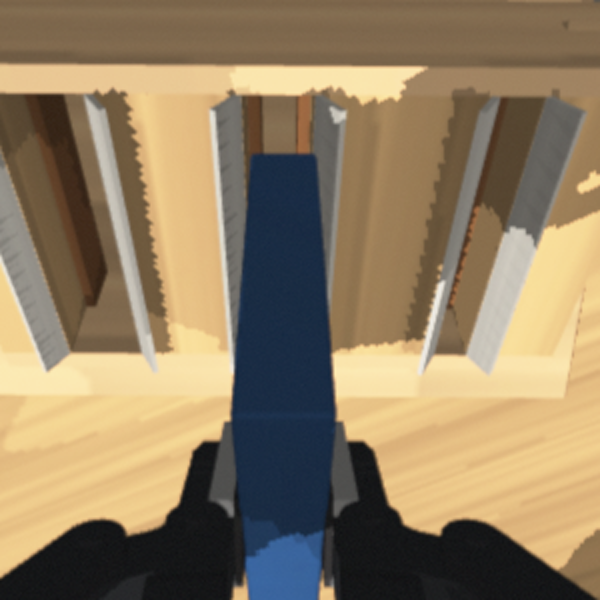

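Request:
{"op": "step_arm", "data": {"moves": [[[0.21,-0.04,-0.45,0],[0.19,-0.09,-0.45,0],[0.19,-0.09,-0.45,0],[0.19,-0.09,-0.45,0],[0,0,0,0]]]}}

```text
t: 12.92
tool_pos: [0.5243, -0.1348, 0.1394]
tool_rot: [1.716, -2.631, -0.003]
contact_force: [0.8, 0.3, -6.4]
opening: 0.0173
```

Request:
{"op": "step_arm", "data": {"moves": [[[0.19,-0.09,-0.45,0],[0.19,-0.09,-0.45,0],[0,0,0,0]]]}}

```text
t: 13.17
tool_pos: [0.5282, -0.1365, 0.1307]
tool_rot: [1.717, -2.631, -0.002]
contact_force: [0.9, 1.3, -5.9]
opening: 0.017
```

Request:
{"op": "step_arm", "data": {"moves": [[[0.19,-0.09,-0.45,0],[0.19,-0.09,-0.45,0],[0,0,0,0]]]}}

```text
t: 13.42
tool_pos: [0.5321, -0.1383, 0.1217]
tool_rot: [1.717, -2.631, -0.002]
contact_force: [1.5, 2.1, -4.5]
opening: 0.017
```

Request:
{"op": "step_arm", "data": {"moves": [[[0.19,-0.09,-0.45,0],[0.19,-0.09,-0.4,0],[0,0,0,0]]]}}

```text
t: 13.67
tool_pos: [0.5356, -0.1397, 0.1162]
tool_rot: [1.717, -2.629, -0.005]
contact_force: [-9.2, 4.8, 7.7]
opening: 0.0173
```

```bash
python3 st.py
```

```text
t 13.8667 tcp [ 0.5355 -0.1397  0.1162] F [-8.1206  6.2033  7.5148] open 0.017183534909502814 toolx deg -113.7211580485964
rack u,v,z of grasp pt: -0.033477014361395975 0.0003509005326221466 0.07067085359293543
```

Request:
{"op": "step_arm", "data": {"moves": [[[0,0,0,0],[0,0,0,0],[0,0,0,0],[0,0,0,0],[0,0,0,0],[0,0,3,0],[0,0,4,0],[0,0,4,0],[0,0,3,0],[0,0,0,0]]], "grip": 0.5, "squeeze": 20}}

```text
t: 14.7
tool_pos: [0.5394, -0.1418, 0.2637]
tool_rot: [-1.713, 2.624, -0.019]
contact_force: [0.7, 0.4, 1.4]
opening: 0.0427
```

```bash
python3 st.py; python3 look.py w7; python3 - <<'E'
from h import *
import pickle
im=viewer.get_image('side');cv2.imwrite('pics/s7.png',im)
w=cv2.imread('pics/w7.png');cv2.imwrite('pics/c7.png',np.hstack([cv2.resize(w[:, 120:520],(400,400)),cv2.resize(im[120:240,270:390],(400,400),interpolation=cv2.INTER_CUBIC)]))
# predicted top-face corners when home
from fit import frame
S=np.array([.566,-.1536,.0645]);X,Y,Z,u=frame(-.417);cal=pickle.load(open('pics/w7.pkl','rb'));sc=viewer.calibration('side')
for a,b in((1,1),(1,-1),(-1,-1),(-1,1)):
    q=S+X*.05*a+Y*.009*b+Z*.09; p=proj('',q,cal);s=proj('',q,sc);print(np.round([p[0]-120,p[1]]),np.round([400+(s[0]-270)/.3,(s[1]-120)/.3]))
E
```

```text
t 14.9 tcp [ 0.5366 -0.1406  0.2559] F [-0.6233  0.2076 -0.2642] open 0.043164492451716774 toolx deg -113.73503567428068
rack u,v,z of grasp pt: -0.03212038971974981 -6.625336662540724e-05 0.21042452719253762
14.95 [ 0.53505628 -0.1399897   0.25214202] [ 1.71596015 -2.62915632 -0.0043728 ]
[188. 158.] [582. 151.]
[212. 158.] [598. 146.]
[209. 242.] [660. 229.]
[191. 242.] [644. 235.]
```

View pics/c7.png

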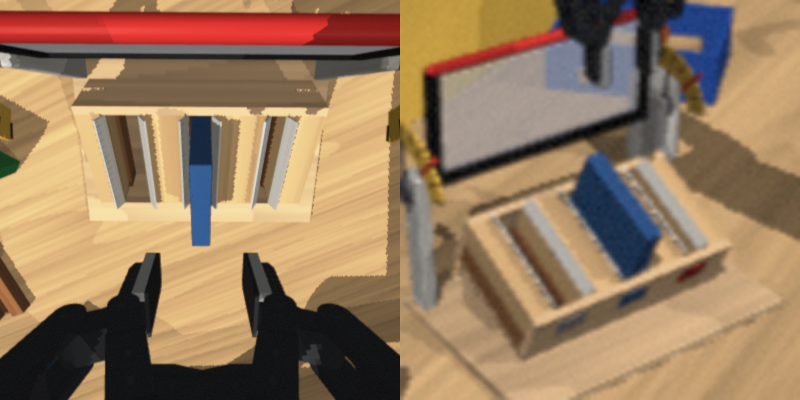

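Request:
{"op": "step_arm", "data": {"moves": [[[-0.2,4.1,0,0.06],[-0.3,4.1,0,0.06],[-0.3,4.1,0,0.06],[-0.3,4.1,0,0.06],[-0.3,4.1,0,0.05],[-0.3,4.1,0,0.05],[-0.3,4.1,0,0],[-0.3,4.1,0,0],[-0.3,4.1,0,0],[-0.3,4.1,0,0]]], "grip": 0}}

```text
t: 15.83
tool_pos: [0.5057, 0.2715, 0.2525]
tool_rot: [2.136, -2.3, -0.001]
contact_force: [1.9, 1.5, 0.2]
opening: 0.0852
```

Request:
{"op": "step_arm", "data": {"moves": [[[-0.3,4.1,-2,0],[-0.3,4.1,-2,0],[0,0.4,-2,0],[0,0,0,0],[0,0,0,0]]]}}

```text
t: 16.25
tool_pos: [0.4999, 0.3478, 0.1948]
tool_rot: [2.134, -2.297, -0.002]
contact_force: [-0.4, 1.0, 0.7]
opening: 0.0853
```

```bash
python3 st.py; python3 look.py w8; python3 - <<'E'
from topface import *
cal=pickle.load(open("pics/w8.pkl","rb")); im=cv2.imread("pics/w8.png").astype(int)
b,g,r=im[...,0],im[...,1],im[...,2]; v=np.clip(r-np.maximum(b,g),0,255)
m0=(v>80); print(np.percentile(v[m0],[5,25,50,75,95]))
for th in (80,110,130,150,165):
    m=(v>th).astype(np.uint8); cs=cv2.findContours(m,0,1)[0]
    if not cs: continue
    c=max(cs,key=cv2.contourArea)[:,0,:]; W=np.array([atz("",p,.096,cal)[:2] for p in c])*1000
    (cx,cy),s,a=cv2.minAreaRect(W.astype(np.float32)); print(th,len(c),c.min(0),c.max(0),cx,cy,s,a)
E
```

```text
t 16.45 tcp [0.502  0.3477 0.1985] F [ 0.1829 -0.3647  0.237 ] open 0.08567901104963542 toolx deg -94.31593811346309
rack u,v,z of grasp pt: -0.26163846846733324 0.43235431519703055 0.15299906919576994
16.5 [0.50255429 0.34776897 0.19969035] [-2.13374015e+00  2.30221183e+00 -1.28609013e-03]
[ 93.  113.5 117.  122.  139. ]
80 233 [279 141] [313 250] 506.7879943847656 366.9647216796875 (99.1399154663086, 9.563344955444336) 6.969974517822266
110 233 [279 142] [311 249] 507.09912109375 367.3460693359375 (97.19258117675781, 8.634627342224121) 6.67449426651001
130 57 [280 143] [292 166] 545.322021484375 372.09173583984375 (18.648643493652344, 7.505537986755371) 7.349474906921387
```

Request:
{"op": "step_arm", "data": {"moves": [[[0.25,1.0,-2,0.1],[0.25,0.93,-2,0.098],[0,0,-2,0],[0,0,-3,0],[0,0,-2.5,0],[0,0,-2,0],[0,0,0,0],[0,0,0,0]]]}}

```text
t: 17.17
tool_pos: [0.5064, 0.367, 0.0627]
tool_rot: [2.353, -2.08, -0.001]
contact_force: [-0.5, 0.5, 0.1]
opening: 0.0854
```

```bash
python3 st.py
```

```text
t 17.3667 tcp [0.508  0.3682 0.0654] F [ 0.1347  0.3323 -0.164 ] open 0.08512117285295308 toolx deg -82.93988015026085
rack u,v,z of grasp pt: -0.2644326426447171 0.4535592138597737 0.019860026752289983
```

Request:
{"op": "step_arm", "data": {"moves": [[[0,0,0,0],[0,0,0,0],[0,0,0,0],[0,0,0,0],[0,0,0,0],[0,0,0,0],[0,0,0,0],[0,0,0,0],[0,0,0,0]]], "grip": 1, "squeeze": 40}}

```text
t: 18.12
tool_pos: [0.5065, 0.3678, 0.0629]
tool_rot: [-2.354, 2.08, -0.0]
contact_force: [-0.2, 0.1, -0.1]
opening: 0.0098
```

```bash
python3 st.py
```

```text
t 18.3167 tcp [0.5065 0.3678 0.0629] F [0.474  0.7038 0.1164] open 0.009384986863082869 toolx deg -82.90539163684512
rack u,v,z of grasp pt: -0.26563334498875324 0.45261014917121517 0.017408955938352594
```

Request:
{"op": "step_arm", "data": {"moves": [[[0,0,2,0],[0,0,4,0],[0,0,4,0],[0,0,4,0],[0.1,-3.9,4,-0.06],[0.1,-3.9,0.3,-0.06],[0.1,-3.9,0,-0.06],[0.1,-3.9,0,-0.06],[0.1,-3.9,0,-0.06],[0.1,-3.9,0,-0.06]]]}}

```text
t: 19.15
tool_pos: [0.5113, 0.142, 0.2349]
tool_rot: [1.941, -2.469, -0.001]
contact_force: [0.9, -0.4, -1.4]
opening: 0.0095
```

Request:
{"op": "step_arm", "data": {"moves": [[[0.2,-3.9,0,-0.06],[0.2,-3.9,0,-0.06],[0.2,-3.9,0,-0.059],[0.2,-3.9,0,0],[0.2,-3.9,0,0],[0.2,-3.9,0,0],[0.2,-3.9,0,0],[0,-3.8,0,0],[0,0,0,0],[0,0,0,0]]]}}

```text
t: 19.98
tool_pos: [0.5254, -0.1688, 0.2346]
tool_rot: [1.711, -2.634, -0.003]
contact_force: [-0.2, -0.1, -1.5]
opening: 0.0095
```

```bash
python3 st.py
```

```text
t 20.1833 tcp [ 0.5258 -0.1666  0.235 ] F [ 0.2715 -0.207  -2.1841] open 0.009390436582050505 toolx deg -113.77286995001484
rack u,v,z of grasp pt: -0.031453879325863826 -0.028128894410653707 0.18950407733093877
```

Request:
{"op": "step_arm", "data": {"moves": [[[0,-1.07,0,0],[0,0,-2.5,0],[0,0,-2.5,0],[0,0,-1.4,0],[0,0,-0.3,0],[0,0,-0.3,0],[0,0,-0.2,0],[0,0,0,0]]], "squeeze": 24}}

```text
t: 20.85
tool_pos: [0.5264, -0.178, 0.1652]
tool_rot: [-1.716, 2.631, -0.001]
contact_force: [-1.5, 1.1, 1.9]
opening: 0.0092
```

```bash
python3 st.py
```

```text
t 21.05 tcp [ 0.5269 -0.1783  0.1655] F [-2.5199  1.3726  1.5893] open 0.009555356901006137 toolx deg -113.77527784826262
rack u,v,z of grasp pt: -0.02571993197029398 -0.03837968546447919 0.11996486691122485
```

Contact made, so I'll roll the plate onto the deck as before, starting with a slight preload.

Request:
{"op": "step_arm", "data": {"moves": [[[0,0,-0.2,0],[-0.3,0.13,-0.23,0],[-0.3,0.13,-0.23,0],[-0.28,0.12,-0.26,0],[-0.27,0.12,-0.26,0],[0,0,0,0]]]}}

```text
t: 21.55
tool_pos: [0.5167, -0.1738, 0.1555]
tool_rot: [-1.714, 2.628, -0.009]
contact_force: [-3.7, 2.1, 9.6]
opening: 0.0097
```

Request:
{"op": "step_arm", "data": {"moves": [[[-0.25,0.11,-0.3,0],[-0.25,0.11,-0.3,0],[-0.23,0.1,-0.33,0],[-0.23,0.1,-0.33,0],[0,0,0,0]]]}}

```text
t: 21.97
tool_pos: [0.5064, -0.1693, 0.1419]
tool_rot: [-1.715, 2.629, -0.006]
contact_force: [-5.0, 2.5, 8.5]
opening: 0.0092
```

Request:
{"op": "step_arm", "data": {"moves": [[[-0.2,0.09,-0.33,0],[-0.2,0.09,-0.33,0],[0,0,-0.1,0],[0,0,0,0],[0,0,0,0]]]}}

```text
t: 22.38
tool_pos: [0.5028, -0.1676, 0.1357]
tool_rot: [-1.715, 2.629, -0.006]
contact_force: [-6.8, 3.8, 12.8]
opening: 0.0095
```

```bash
python3 st.py
```

```text
t 22.5833 tcp [ 0.5028 -0.1677  0.1357] F [-7.3749  3.6894 13.1569] open 0.009245468713730531 toolx deg -113.77920518035502
rack u,v,z of grasp pt: -0.052114380777270354 -0.038478693899986954 0.09016590180134271
```

Request:
{"op": "step_arm", "data": {"moves": [[[0,0,-0.1,0],[0,0,0,0],[0,0,0,0],[0,0,0,0],[-0.4,0.17,1.0,0],[-0.4,0.17,1.0,0],[0,0,0.3,0],[-0.2,-1.6,0.2,0],[-0.33,-1.61,0.2,0],[0,0,0,0]]], "squeeze": 70}}

```text
t: 23.42
tool_pos: [0.4878, -0.1979, 0.1583]
tool_rot: [1.713, -2.633, 0.004]
contact_force: [-0.2, 0.2, -3.2]
opening: 0.0093
```

```bash
python3 st.py; python3 look.py w9; python3 - <<'E'
import cv2;w=cv2.imread('pics/w9.png');cv2.imwrite('pics/w9c.png',cv2.resize(w[40:340,180:480],None,fx=2,fy=2,interpolation=cv2.INTER_CUBIC))
E
```

```text
t 23.6167 tcp [ 0.4877 -0.1958  0.1575] F [-0.336  -0.0493 -2.3391] open 0.00897351744501266 toolx deg -113.83938474939544
rack u,v,z of grasp pt: -0.05444671327199976 -0.07031858505894266 0.11201465674613079
23.6667 [ 0.48769505 -0.1951058   0.15725357] [ 1.71640121e+00 -2.63124320e+00 -1.15412326e-03]
```

View pics/w9c.png

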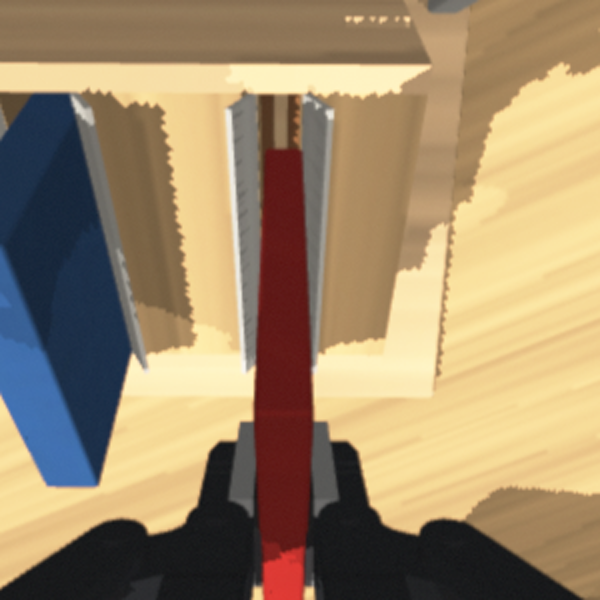

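Red is lined up with its slot, at crop column 283.5 against the slot middle at 281, so I'll shift 0.5 mm left and insert along the slot.

Request:
{"op": "step_arm", "data": {"moves": [[[0.21,-0.04,-0.45,0],[0.19,-0.09,-0.45,0],[0.19,-0.09,-0.45,0],[0.19,-0.09,-0.45,0],[0,0,0,0]]]}}

```text
t: 24.08
tool_pos: [0.4952, -0.1984, 0.138]
tool_rot: [1.715, -2.631, -0.004]
contact_force: [-0.3, 0.1, -2.0]
opening: 0.0096
```

Request:
{"op": "step_arm", "data": {"moves": [[[0.19,-0.09,-0.45,0],[0.19,-0.09,-0.45,0],[0,0,0,0]]]}}

```text
t: 24.33
tool_pos: [0.4993, -0.2004, 0.1296]
tool_rot: [1.716, -2.632, -0.002]
contact_force: [0.9, 0.1, -3.0]
opening: 0.0089
```

Request:
{"op": "step_arm", "data": {"moves": [[[0.19,-0.09,-0.45,0],[0.19,-0.09,-0.45,0],[0,0,0,0]]]}}

```text
t: 24.58
tool_pos: [0.5033, -0.2022, 0.1207]
tool_rot: [-1.716, 2.632, 0.002]
contact_force: [1.0, 1.1, -2.6]
opening: 0.009
```

Request:
{"op": "step_arm", "data": {"moves": [[[0.19,-0.09,-0.45,0],[0.19,-0.09,-0.4,0],[0,0,0,0]]]}}

```text
t: 24.83
tool_pos: [0.5068, -0.2039, 0.1136]
tool_rot: [1.715, -2.631, -0.003]
contact_force: [-3.4, 3.8, 3.8]
opening: 0.0092
```

```bash
python3 st.py
```

```text
t 25.0333 tcp [ 0.5068 -0.2039  0.1137] F [-3.2166  4.0523  3.2647] open 0.009451539570927927 toolx deg -113.79814492616583
rack u,v,z of grasp pt: -0.03375826929818959 -0.0699953606058831 0.06815899664059269
```

Request:
{"op": "step_arm", "data": {"moves": [[[0.1,-0.04,-0.2,0],[0,0,0,0],[0,0,0,0]]]}}

```text
t: 25.28
tool_pos: [0.5068, -0.2039, 0.1136]
tool_rot: [1.714, -2.629, -0.007]
contact_force: [-13.9, 8.5, 17.1]
opening: 0.0092
```

Request:
{"op": "step_arm", "data": {"moves": [[[0,0,0,0],[0,0,0,0],[0,0,0,0],[0,0,0,0],[0,0,0,0],[0,0,3,0],[0,0,4,0],[0,0,4,0],[0,0,3,0],[0,0,0,0]]], "grip": 0.6, "squeeze": 20}}

```text
t: 26.12
tool_pos: [0.5113, -0.2066, 0.2603]
tool_rot: [-1.712, 2.626, -0.02]
contact_force: [1.1, -0.1, 1.4]
opening: 0.0343
```

```bash
python3 st.py; python3 look.py w10; python3 - <<'E'
from h import *
import pickle
im=viewer.get_image('side');cv2.imwrite('pics/s10.png',im)
w=cv2.imread('pics/w10.png');cv2.imwrite('pics/c10.png',np.hstack([cv2.resize(w[:, 120:520],(400,400)),cv2.resize(im[90:240,270:420],(400,400),interpolation=cv2.INTER_CUBIC)]))
from fit import frame
S=np.array([.566,-.1536,.0645]);X,Y,Z,u=frame(-.417);cal=pickle.load(open('pics/w10.pkl','rb'));sc=viewer.calibration('side')
for o,h in((0,.009),(-.07,.005)):
  for a,b in((1,1),(1,-1),(-1,-1),(-1,1)):
    q=S+X*(.05*a-.004)+Y*(o+h*b)+Z*.09; p=proj('',q,cal);s=proj('',q,sc);print(np.round([p[0]-120,p[1]]),np.round([400+(s[0]-270)/.375,(s[1]-90)/.375]))
E
```

```text
t 26.3167 tcp [ 0.5086 -0.2051  0.2526] F [-0.2067 -0.0438 -0.1705] open 0.0342996494163818 toolx deg -113.79098335041019
rack u,v,z of grasp pt: -0.03164326884100417 -0.07029785283016328 0.20709536718404886
26.3667 [ 0.50716496 -0.20421631  0.24897744] [ 1.71489556 -2.63023476 -0.00482317]
[ 95. 164.] [548. 204.]
[119. 164.] [560. 199.]
[138. 246.] [610. 266.]
[120. 246.] [597. 271.]
[193. 164.] [599. 186.]
[207. 164.] [606. 184.]
[205. 246.] [655. 248.]
[195. 246.] [649. 250.]
```

View pics/c10.png

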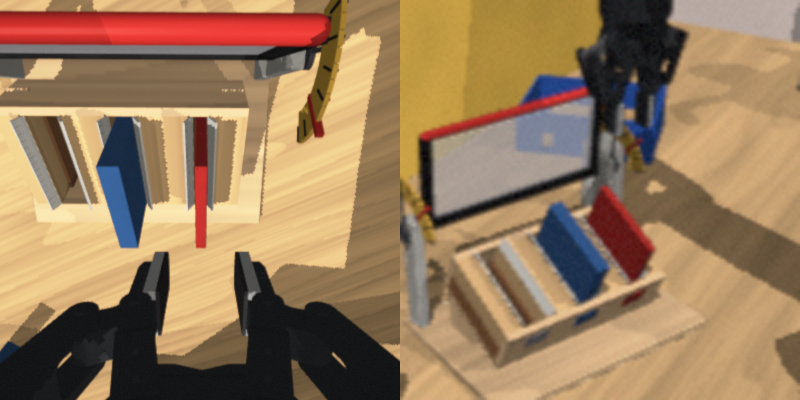

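Both plates match their predicted home outlines: red top (195–207, 167–247) against the predicted (195–207, 164–246), and blue likewise. Next I'll close the fingers and go over and behind the guard rail.

Request:
{"op": "step_arm", "data": {"moves": [[[0,0,3.5,0],[0,0,3.5,0],[2,0,1,0],[4,0,0,0],[4,0,0,0],[4,0,0,0],[4,0.2,0,0],[0.5,0,0,0],[0,0,0,0],[0,0,0,0]]], "grip": 1}}

```text
t: 27.25
tool_pos: [0.6925, -0.2025, 0.3291]
tool_rot: [1.715, -2.629, -0.004]
contact_force: [-0.2, 0.6, 0.7]
opening: 0.0003
```

```bash
python3 st.py; python3 - <<'E'
from h import *
np.set_printoptions(precision=4,suppress=True)
y=np.radians(-23.9);u=np.array([np.cos(y),np.sin(y),0]);H=np.array([.6435,-.185,.14])
for c in("top","side"):
    viewer.get_image(c)
    for n in("guard_rail","guard_hinge"):
        for d in nets.pinpoint(c,n)[:2]: print(c,n,d["at"],d["confidence"],"rel hinge",(atz(c,d["at"],.25 if "rail" in n else .14)-H)@u)
c=viewer.calibration("top"); im=viewer.get_image("top")
cv2.imwrite("pics/t11.png",im)
E
```

```text
t 27.45 tcp [ 0.692  -0.2028  0.3317] F [-0.3593 -0.1168  0.379 ] open 3.593051004918693e-05 toolx deg -113.8215323505398
rack u,v,z of grasp pt: 0.13511298307906938 0.006088303112585067 0.28615269643137775
side guard_hinge [309.3, 158.7] 0.57 rel hinge 0.030211358105643484
```

Request:
{"op": "step_arm", "data": {"moves": [[[0,0,-3,0],[0,0,-3,0],[0,0,-2.5,0],[0,0,0,0]]]}}

```text
t: 28.13
tool_pos: [0.69, -0.2014, 0.2382]
tool_rot: [1.712, -2.626, -0.015]
contact_force: [0.5, -0.7, -1.7]
opening: -0.0001
```

Request:
{"op": "step_arm", "data": {"moves": [[[-0.7,0.31,0,0],[-0.7,0.31,0,0],[-0.6,0.27,0,0],[0,0,0,0],[0,0,0,0]]]}}

```text
t: 28.55
tool_pos: [0.6734, -0.1938, 0.2489]
tool_rot: [-1.715, 2.63, -0.005]
contact_force: [-0.0, -0.4, 0.5]
opening: -0.0002
```

Request:
{"op": "step_arm", "data": {"moves": [[[-0.5,0.22,0,0],[-0.5,0.22,0,0],[0,0,0,0],[0,0,0,0]]]}}

```text
t: 28.88
tool_pos: [0.6628, -0.1892, 0.2463]
tool_rot: [-1.716, 2.632, -0.0]
contact_force: [0.1, 0.1, 0.1]
opening: -0.0001
```

Request:
{"op": "step_arm", "data": {"moves": [[[-0.5,0.22,0,0],[-0.5,0.22,0,0],[0,0,0,0]]]}}

```text
t: 29.13
tool_pos: [0.6525, -0.1847, 0.2461]
tool_rot: [-1.716, 2.632, -0.0]
contact_force: [1.3, -1.0, -0.1]
opening: -0.0001
```

Request:
{"op": "step_arm", "data": {"moves": [[[-0.64,0.28,-0.05,0],[-0.64,0.28,-0.05,0],[0,0,0,0]]]}}

```text
t: 29.38
tool_pos: [0.6391, -0.1788, 0.245]
tool_rot: [1.716, -2.631, -0.001]
contact_force: [0.4, -0.0, -0.2]
opening: -0.0003
```

Request:
{"op": "step_arm", "data": {"moves": [[[-0.3,0.13,-0.02,0],[-0.3,0.13,-0.03,0]]]}}

```text
t: 29.55
tool_pos: [0.6342, -0.1767, 0.2447]
tool_rot: [-1.716, 2.631, -0.001]
contact_force: [3.0, -1.2, -0.5]
opening: 0.0003
```

```bash
python3 st.py; python3 - <<'E'
from h import *
np.set_printoptions(precision=4,suppress=True)
y=np.radians(-23.9);u=np.array([np.cos(y),np.sin(y),0]);v=np.array([-u[1],u[0],0]);H=np.array([.6435,-.185,.14])
for c in ("top","wrist","side"):
    im=viewer.get_image(c).astype(int)
    cv2.imwrite(f"pics/{c}12.png",im.astype(np.uint8))
    m=((im[...,2]-np.maximum(im[...,0],im[...,1]))>70).astype(np.uint8)
    for k in cv2.findContours(m,0,1)[0]:
        if cv2.contourArea(k)>25: print(c,cv2.boundingRect(k),cv2.contourArea(k))
    for th in (0,.2,.4): print(th,[np.round(proj(c,H-u*.11*np.sin(th)+v*s*.118+np.array([0,0,.11*np.cos(th)]))).tolist() for s in(1,0,-1)])
E
```

```text
t 29.75 tcp [ 0.6337 -0.1765  0.2447] F [ 0.7876 -0.4856 -0.768 ] open 0.00024251718826417157 toolx deg -113.78614868880103
rack u,v,z of grasp pt: 0.07121653745242337 0.006492264805454229 0.19920822665993554
top (353, 155, 35, 20) 123.0
top (327, 143, 21, 12) 69.0
0 [[332.0, 134.0], [372.0, 152.0], [411.0, 171.0]]
0.2 [[329.0, 141.0], [368.0, 160.0], [408.0, 179.0]]
0.4 [[325.0, 148.0], [365.0, 167.0], [404.0, 186.0]]
wrist (103, 309, 43, 51) 272.5
wrist (353, 284, 208, 23) 4043.5
wrist (100, 283, 190, 23) 3681.5
0 [[93.0, 249.0], [327.0, 249.0], [561.0, 249.0]]
0.2 [[106.0, 283.0], [327.0, 284.0], [547.0, 284.0]]
0.4 [[121.0, 308.0], [326.0, 308.0], [531.0, 309.0]]
side (341, 160, 25, 33) 290.5
side (282, 126, 68, 21) 169.5
0 [[278.0, 140.0], [312.0, 131.0], [342.0, 122.0]]
0.2 [[282.0, 144.0], [316.0, 134.0], [347.0, 125.0]]
0.4 [[285.0, 148.0], [320.0, 138.0], [351.0, 129.0]]
```

Request:
{"op": "step_arm", "data": {"moves": [[[-0.63,0.28,-0.2,0],[-0.63,0.28,-0.27,0],[-0.6,0.27,-0.3,0],[-0.6,0.27,-0.3,0],[-0.56,0.25,-0.3,0],[-0.5,0.22,-0.35,0],[-0.5,0.22,-0.35,0],[0,0,0,0]]]}}

```text
t: 30.57
tool_pos: [0.5924, -0.1581, 0.2226]
tool_rot: [1.715, -2.63, -0.004]
contact_force: [0.9, 0.4, -0.3]
opening: -0.0001
```

```bash
python3 st.py; cat > ang.py <<'E'
from h import *
import sys
np.set_printoptions(precision=4,suppress=True)
y=np.radians(-23.9);u=np.array([np.cos(y),np.sin(y),0]);v=np.array([-u[1],u[0],0]);H=np.array([.6435,-.185,.14])
c="wrist";im=viewer.get_image(c).astype(int);cv2.imwrite(f"pics/{sys.argv[1]}.png",im.astype(np.uint8))
m=((im[...,2]-np.maximum(im[...,0],im[...,1]))>70).astype(np.uint8)
for k in cv2.findContours(m,0,1)[0]:
    if cv2.contourArea(k)>60: print(c,cv2.boundingRect(k),cv2.contourArea(k))
for th in (.6,.7,.785,.87): print(th,[np.round(proj(c,H-u*.11*np.sin(th)+v*s*.118+np.array([0,0,.11*np.cos(th)]))).tolist() for s in(1,0,-1)])
E
python3 ang.py w13
```

```text
t 30.7667 tcp [ 0.5931 -0.1584  0.2231] F [ 0.1463 -0.4804  0.2486] open 0.00014744487614096497 toolx deg -113.78519181941093
rack u,v,z of grasp pt: 0.026773541821453493 0.006574817376286386 0.1775979576300961
wrist (61, 300, 33, 36) 202.0
wrist (85, 291, 57, 71) 478.5
wrist (353, 280, 204, 27) 4062.5
wrist (104, 280, 187, 24) 3662.0
wrist (545, 191, 27, 50) 313.5
wrist (87, 188, 27, 51) 315.5
0.6 [[99.0, 282.0], [327.0, 282.0], [555.0, 282.0]]
0.7 [[111.0, 289.0], [327.0, 289.0], [542.0, 289.0]]
0.785 [[121.0, 292.0], [326.0, 293.0], [532.0, 293.0]]
0.87 [[130.0, 294.0], [326.0, 295.0], [522.0, 295.0]]
```

Request:
{"op": "step_arm", "data": {"moves": [[[-0.18,0.08,-0.17,0],[-0.18,0.08,-0.17,0],[0,0,0,0],[0,0,0,0]]]}}

```text
t: 31.15
tool_pos: [0.5904, -0.1573, 0.2207]
tool_rot: [-1.716, 2.631, -0.0]
contact_force: [0.6, -0.3, 0.9]
opening: -0.0001
```

```bash
python3 st.py; python3 ang.py w14; python3 - <<'E'
import cv2,numpy as np
w=cv2.imread('pics/w14.png');a=w[160:360,40:190];b=w[160:360,470:620]
cv2.imwrite('pics/c14.png',np.hstack([cv2.resize(x,(390,520),interpolation=cv2.INTER_CUBIC) for x in(a,b)]))
E
```

```text
t 31.35 tcp [ 0.5905 -0.1573  0.2206] F [ 0.9905 -0.8929  0.7542] open -7.821453939063584e-05 toolx deg -113.79043953325898
rack u,v,z of grasp pt: 0.023850608296447653 0.006555717473032235 0.17513765244424187
wrist (59, 300, 36, 39) 252.0
wrist (82, 291, 59, 71) 512.0
wrist (102, 279, 189, 23) 3715.0
wrist (353, 278, 206, 29) 4184.0
wrist (549, 187, 28, 51) 331.5
wrist (82, 184, 28, 52) 335.0
0.6 [[93.0, 279.0], [327.0, 279.0], [561.0, 279.0]]
0.7 [[106.0, 286.0], [327.0, 286.0], [547.0, 287.0]]
0.785 [[116.0, 290.0], [326.0, 290.0], [537.0, 291.0]]
0.87 [[126.0, 292.0], [326.0, 292.0], [526.0, 293.0]]
```

View pics/c14.png

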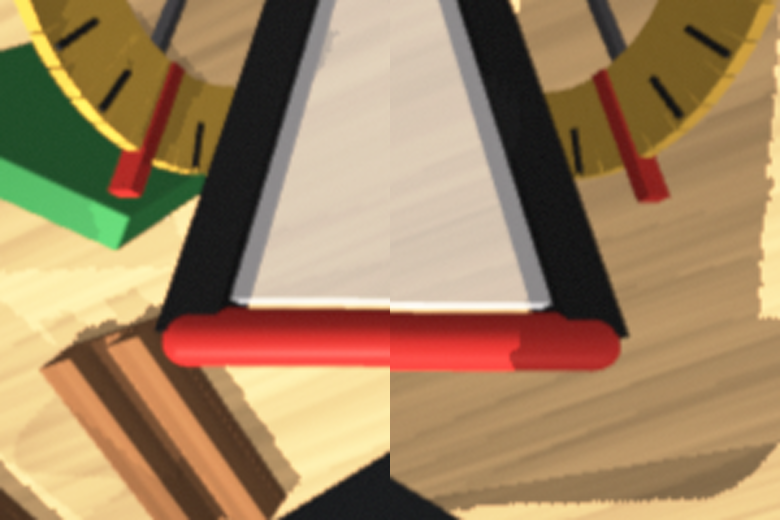

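The last view shows the guard pointers running parallel to the red marks on both sides, offset outward by about 8 px. I'll check the angle numerically.

```bash
python3 - <<'E'
from h import *
from scipy.optimize import least_squares
np.set_printoptions(precision=4,suppress=True)
cal=viewer.calibration("wrist")
y=np.radians(-23.9);u=np.array([np.cos(y),np.sin(y),0]);v=np.array([-u[1],u[0],0]);k=np.array([0,0,1.]);H=np.array([.6435,-.185,.14])
pt=lambda du,dv,th,r,vv:H+u*(du-r*np.sin(th))+v*(dv+vv)+k*r*np.cos(th)
red={1:[(108.5,185),(88,235)],-1:[(550.8,187.7),(572,237)]}
poi={1:[(110.4,160),(102.7,179.2)],-1:[(549.6,160),(557.3,180)]}
rail={1:(103.5,291),-1:(558.5,292)}
P=lambda X:proj("",X,cal)
# p: du,dv, v_red, r_in,r_out, th, v_poi, rp1, rp2 
def res(p):
    du,dv,vr,ri,ro,th,vp,a,b=p;r=[]
    for s in(1,-1):
        for rr,q in zip((ri,ro),red[s]): r+=list(P(pt(du,dv,np.pi/4,rr,s*vr))-q)
        for rr,q in zip((a,b),poi[s]): r+=list(P(pt(du,dv,th,rr,s*vp))-q)
        c=pt(du,dv,th,.11,s*.118); camp=-np.array(cal["R"]).T@cal["t"]; d=(camp-c);d-=d@v*v;c=c+.003*d/np.linalg.norm(d)
        r+=list((P(c)-rail[s])*[1,1])
    r+=[(du)/.003,(dv)/.003]
    return np.array(r)
for t0 in(.65,.785,.9):
    f=least_squares(res,[0,0,.155,.05,.08,t0,.155,.03,.045],x_scale=[.01,.01,.01,.01,.01,.1,.01,.01,.01]);print(f.cost,f.x)
print(f.fun)
mid=np.array([331,291.5]);o,d=ray("wrist",mid,cal);zc=d@np.array(cal["R"])[2]
for D in(.159,.162,.165,.168):
    X=o+d*D/zc;q=X-H;print(D,q@u,X[2]-.14,"theta",np.arctan2(-(q@u),X[2]-.14),"r",np.hypot(q@u,X[2]-.14))
E
```

```text
9.88469022271569 [-0.0043 -0.0026  0.1488  0.0382  0.0739  0.6661  0.1506  0.0196  0.0358]
9.88469022271637 [-0.0043 -0.0026  0.1488  0.0382  0.0739  0.6661  0.1506  0.0196  0.0358]
9.884690222717884 [-0.0043 -0.0026  0.1488  0.0382  0.0739  0.6661  0.1506  0.0196  0.0358]
[-1.4292  0.5465  1.2806  1.0901  0.1934  0.1187 -1.2523 -0.3843  1.0899
 -0.0357  1.1211 -1.4714 -1.0702 -0.2369 -1.6118  0.8192  0.4744 -0.4764
  0.502  -0.4678 -1.4357 -0.8755]
0.159 -0.07076938360117359 0.08885109244578052 theta 0.6725996267545226 r 0.11359059064948422
0.162 -0.072568128284925 0.08629821882079039 theta 0.6991869662980484 r 0.11275422747914311
0.165 -0.07436687296867639 0.08374534519580026 theta 0.7261522890141949 r 0.11199872605125023
0.168 -0.0761656176524277 0.08119247157081011 theta 0.7534637073050051 r 0.11132573265940186
```

Request:
{"op": "step_arm", "data": {"moves": [[[-0.18,0.08,-0.17,0],[-0.18,0.08,-0.17,0],[-0.18,0.08,-0.17,0],[0,0,0,0],[0,0,0,0]]]}}

```text
t: 31.82
tool_pos: [0.5845, -0.1546, 0.215]
tool_rot: [1.716, -2.631, -0.002]
contact_force: [0.4, -0.2, 0.1]
opening: -0.0
```

```bash
python3 st.py; cat > gfit.py <<'E'
from h import *
import sys,pickle
from scipy.optimize import least_squares
np.set_printoptions(precision=4,suppress=True)
y=np.radians(-23.9);u=np.array([np.cos(y),np.sin(y),0]);v=np.array([-u[1],u[0],0]);k=np.array([0,0,1.]);H=np.array([.6435,-.185,.14])
n=sys.argv[1];cal=viewer.calibration("wrist");im=viewer.get_image("wrist");cv2.imwrite(f"pics/{n}.png",im)
im=im.astype(int);m=((im[...,2]-np.maximum(im[...,0],im[...,1]))>60).astype(np.uint8)
C=[c for c in cv2.findContours(m,0,1)[0] if cv2.contourArea(c)>150]
fl={};rl=[]
for c in C:
    x,yy,w,h=cv2.boundingRect(c); cx=x+w/2
    if h>1.3*w and yy<260:
        q=c[:,0,:]; t=q[q[:,1]<=yy+3].mean(0); b=q[q[:,1]>=yy+h-6].mean(0); fl[1 if cx<320 else -1]=[t,b]
    elif w>100: rl.append((x,yy,w,h))
L=min(r[0] for r in rl);R=max(r[0]+r[2] for r in rl);row=np.mean([r[1]+r[3]/2 for r in rl]);print(fl,L,R,row,rl)
P=lambda X:proj("",X,cal)
pt=lambda du,dv,th,r,vv:H+u*(du-r*np.sin(th))+v*(dv+vv)+k*r*np.cos(th)
camp=-np.array(cal["R"]).T@cal["t"]
def res(p):
    du,dv,th,vr,ri,ro=p;r=[]
    for s in fl:
        for rr,q in zip((ri,ro),fl[s]): r+=list(P(pt(du,dv,np.pi/4,rr,s*vr))-q)
    for s,x in((1,L+1),(-1,R-1)):
        c=pt(du,dv,th,.11,s*.118);d=camp-c;d-=d@v*v;c=c+.003*d/np.linalg.norm(d);r+=list(P(c)-[x,row])
    return np.array(r+[du/.003,dv/.003,(vr-.15)/.003,(ri-.038)/.004,(ro-.074)/.004])
f=least_squares(res,[0,0,.7,.15,.038,.074],x_scale=[.01,.01,.1,.01,.01,.01]);print("theta",f.x[2],f.cost,f.x)
E
python3 gfit.py w15
```

```text
t 32.0167 tcp [ 0.5845 -0.1546  0.2151] F [-0.1108 -0.1924 -0.381 ] open 0.00048193051441900434 toolx deg -113.78713659642906
rack u,v,z of grasp pt: 0.01732384738432442 0.006607704707592059 0.1696071278754142
{-1: [array([560.4444, 180.3333]), array([580.9524, 229.5238])], 1: [array([ 98.75 , 177.625]), array([ 78.8571, 227.4286])]} 103 558 290.5 [(103, 277, 188, 24), (352, 276, 206, 32)]
theta 0.7512904894307896 3.756690640353966 [-0.0036 -0.0021  0.7513  0.1487  0.0393  0.0735]
```

```bash
python3 - <<'E'
from h import *
np.set_printoptions(precision=3,suppress=True)
y=np.radians(-23.9);u=np.array([np.cos(y),np.sin(y),0]);v=np.array([-u[1],u[0],0]);k=np.array([0,0,1.]);H=np.array([.6435,-.185,.14])-.0036*u-.0021*v
cal=viewer.calibration("wrist");im=cv2.imread("pics/w15.png").astype(np.float32)
def val(X):
    p=proj("",X,cal);return cv2.getRectSubPix(im,(1,1),(float(p[0]),float(p[1])))[0,0]
for s in(1,-1):
  for vp in (.1495,.1515):
    out=[]
    for th in np.arange(.55,.96,.03):
        c=np.mean([val(H-u*r*np.sin(th)+v*s*vp+k*r*np.cos(th)) for r in np.linspace(.02,.034,8)],0)
        out.append((round(float(th),2),int(c.max()),int(c[2]-c[0])))
    print(s,vp,out)
for r in range(150,176,5): print(r,"L",[int(x) for x in im[r,88:120:1].max(1)],"R",[int(x) for x in im[r,540:572].max(1)])
E
```

```text
1 0.1495 [(0.55, 118, 35), (0.58, 96, 19), (0.61, 77, 4), (0.64, 68, 0), (0.67, 63, 0), (0.7, 55, 0), (0.73, 55, 3), (0.76, 73, 16), (0.79, 118, 44), (0.82, 161, 69), (0.85, 170, 74), (0.88, 173, 75), (0.91, 174, 76), (0.94, 177, 77)]
1 0.1515 [(0.55, 170, 72), (0.58, 155, 63), (0.61, 135, 49), (0.64, 111, 31), (0.67, 86, 12), (0.7, 73, 1), (0.73, 69, 0), (0.76, 63, 0), (0.79, 52, -1), (0.82, 49, 0), (0.85, 68, 14), (0.88, 116, 43), (0.91, 154, 64), (0.94, 167, 72)]
-1 0.1495 [(0.55, 125, 44), (0.58, 106, 32), (0.61, 81, 16), (0.64, 60, 3), (0.67, 54, 0), (0.7, 49, 0), (0.73, 45, 0), (0.76, 57, 8), (0.79, 96, 33), (0.82, 157, 67), (0.85, 173, 75), (0.88, 176, 77), (0.91, 176, 76), (0.94, 176, 77)]
-1 0.1515 [(0.55, 171, 74), (0.58, 162, 69), (0.61, 148, 59), (0.64, 126, 45), (0.67, 96, 25), (0.7, 66, 6), (0.73, 57, 0), (0.76, 53, 0), (0.79, 45, 0), (0.82, 43, 0), (0.85, 57, 9), (0.88, 114, 42), (0.91, 160, 68), (0.94, 173, 75)]
150 L [195, 198, 199, 202, 202, 202, 202, 201, 198, 191, 164, 99, 74, 74, 72, 62, 53, 56, 95, 158, 186, 189, 189, 188, 187, 185, 181, 177, 174, 171, 169, 169]
[... 1035 characters left out ...]
43, 46, 55, 58, 59, 69, 114, 173, 181, 183, 183, 182, 183, 183]
170 L [144, 146, 144, 137, 107, 79, 71, 71, 65, 49, 43, 55, 110, 173, 181, 180, 179, 179, 179, 180, 181, 183, 185, 186, 186, 188, 188, 188, 188, 187, 187, 183] R [170, 173, 173, 175, 176, 177, 177, 178, 179, 180, 181, 181, 183, 183, 183, 183, 178, 149, 69, 45, 44, 46, 57, 58, 61, 78, 127, 180, 184, 178, 161, 133]
175 L [149, 146, 147, 147, 147, 149, 155, 151, 133, 98, 96, 132, 145, 149, 151, 157, 174, 186, 187, 187, 184, 182, 178, 174, 172, 168, 167, 167, 166, 167, 167, 168] R [184, 183, 184, 185, 183, 184, 185, 185, 185, 186, 187, 187, 186, 187, 186, 185, 185, 182, 171, 123, 59, 43, 44, 51, 66, 85, 107, 118, 121, 121, 121, 120]
```

Request:
{"op": "step_arm", "data": {"moves": [[[-0.14,0.06,-0.13,0],[-0.14,0.06,-0.13,0],[0,0,0,0],[0,0,0,0]]]}}

```text
t: 32.4
tool_pos: [0.5823, -0.1537, 0.213]
tool_rot: [-1.716, 2.631, -0.001]
contact_force: [1.8, -1.3, 0.4]
opening: 0.0
```

```bash
python3 st.py; python3 gfit.py w16; python3 - <<'E'
import cv2
im=cv2.imread("pics/w16.png")
for r in range(155,186,5): print(r,"L",[int(x) for x in im[r,80:115].max(1)],"R",[int(x) for x in im[r,545:580].max(1)])
E
```

```text
t 32.6 tcp [ 0.5823 -0.1536  0.213 ] F [ 2.2294 -0.4057  0.4386] open -0.0003562668598024387 toolx deg -113.7905833062375
rack u,v,z of grasp pt: 0.014875420463246457 0.006552911779169926 0.1674674236424474
{-1: [array([563.5556, 177.5556]), array([584.65, 227.45])], 1: [array([ 95.4444, 174.4444]), array([ 74.8947, 225.0526])]} 103 558 289.75 [(103, 276, 189, 24), (352, 275, 206, 33)]
theta 0.7813341999118327 4.029969378111495 [-0.0033 -0.0021  0.7813  0.1485  0.0395  0.0738]
155 L [155, 156, 157, 166, 186, 189, 187, 184, 184, 183, 183, 186, 184, 166, 101, 76, 76, 75, 68, 55, 51, 75, 128, 164, 167, 166, 166, 166, 167, 166, 168, 169, 169, 172, 172] R [175, 176, 175, 176, 175, 176, 175, 177, 177, 174, 153, 77, 45, 44, 47, 56, 59, 59, 72, 115, 159, 166, 167, 167, 167, 167, 167, 168, 168, 169, 170, 171, 172, 173, 173]
160 L [146, 144, 143, 146, 146, 148, 148, 148, 152, 164, 172, 162, 121, 80, 74, 75, 69, 58, 52, 55, 91, 151, 168, 170, 171, 172, 175, 177, 177, 177, 180, 181, 181, 181, 180] R [170, 167, 167, 166, 166, 165, 166, 166, 165, 167, 167, 156, 114, 55, 43, 44, 49, 59, 59, 60, 85,
[... 1137 characters left out ...]
5, 146, 145, 146, 147, 144, 144, 144, 145, 144, 142, 135, 126, 125, 126, 126, 133, 143, 145, 146, 144, 138, 124, 127, 132, 142, 163, 178, 181, 184, 186, 189, 188] R [181, 181, 182, 181, 181, 181, 180, 181, 182, 182, 181, 178, 166, 153, 132, 110, 105, 104, 104, 104, 113, 130, 131, 122, 119, 120, 119, 121, 121, 121, 122, 120, 121, 120, 120]
185 L [146, 145, 144, 146, 146, 150, 146, 145, 146, 145, 142, 134, 127, 125, 125, 126, 132, 143, 145, 146, 145, 140, 124, 121, 120, 122, 121, 122, 120, 122, 121, 120, 122, 121, 121] R [155, 148, 141, 137, 125, 123, 122, 121, 121, 120, 120, 120, 121, 120, 120, 121, 117, 108, 103, 104, 103, 105, 113, 129, 130, 123, 119, 121, 120, 120, 121, 120, 121, 121, 120]
```

Request:
{"op": "step_arm", "data": {"moves": [[[0.45,-0.2,0.5,0],[0.9,-0.4,1.2,0],[1.8,-0.8,2.5,0],[1.8,-0.8,3,0],[0,0,4,0],[0,0,2,0],[0,0,0,0],[0,0,0,0],[0,0,0,0],[0,0,0,0]]]}}

```text
t: 33.48
tool_pos: [0.6309, -0.1753, 0.3424]
tool_rot: [1.715, -2.63, -0.005]
contact_force: [0.4, -0.1, 0.2]
opening: -0.0001
```

```bash
python3 st.py; python3 gfit.py w17; python3 - <<'E'
from h import *
import pickle
from fit import frame
S=np.array([.566,-.1536,.0645]);X,Y,Z,u=frame(-.417)
for c in("top","side"):
    im=viewer.get_image(c);a=cv2.imread(f"pics/{c}0.png").astype(int)
    for n in("offcut_center","glue","plate18_center","plate10_center"): print(c,n,[np.round(d["at"],1).tolist() for d in nets.pinpoint(c,n)])
    print("pred home", [np.round(proj(c,S+Y*o+Z*.045-X*.004),1) for o in(0,-.07)])
E
```

```text
t 33.6833 tcp [ 0.6311 -0.1754  0.3428] F [-0.0248 -0.0737 -0.2979] open 2.1141848474282817e-05 toolx deg -113.78744480637765
rack u,v,z of grasp pt: 0.06829091632651736 0.006462216209552686 0.2973244194306243
{} 203 449 262.0 [(203, 251, 106, 13), (335, 250, 114, 33)]
theta 0.7313752822128424 6.304819715202233 [-0.0097 -0.0018  0.7314  0.15    0.038   0.074 ]
top offcut_center [[220.5, 133.5], [332.0, 181.7]]
top glue [[447.0, 167.1]]
top plate18_center [[215.8, 260.7], [268.2, 156.4]]
top plate10_center []
pred home [array([351. , 193.7]), array([372.1, 203.8])]
side offcut_center [[352.9, 179.8], [190.3, 266.4], [328.8, 153.4]]
side glue [[344.5, 164.6]]
side plate18_center [[328.0, 187.2], [250.3, 232.3]]
side plate10_center [[351.0, 179.4]]
pred home [array([332.6, 186.9]), array([350.4, 180.1])]
```

```bash
sed -e 's/>150\]/>40]/' -e 's#du/.003#(du+.0035)/.001#' gfit.py > g2.py; python3 g2.py w18
```

```text
{-1: [array([459.25, 196.5 ]), array([466.5625, 223.125 ])], 1: [array([192.4286, 195.7143]), array([185.0667, 221.9333])]} 204 449 262.0 [(204, 251, 105, 13), (335, 250, 114, 33)]
theta 0.7672404132402977 15.494990438752188 [-0.0067 -0.0023  0.7672  0.1483  0.0374  0.0695]
```

The angle reads about 0.77 rad from the new distance too, within the 0.698 to 0.872 window. The arm is clear, so I'm handing in.

```bash
python3 -c "
from station import ctrl,readout
print(ctrl.finish_job(),readout.get_obs()['t'])"
```

```text
the job is handed in; nothing more can be done
the job is handed in; nothing more can be done
```

The blue plate (the smaller one, in its foot) and the red plate are in their own slots. The dust guard stands near 45 degrees and holds by itself. I handed the job in at about 34 s; no verdict is reported.

How it was done: I rolled each plate to the rack's 25 degree lean on the deck between the slots, then slid it in along its slot. I pushed the guard's rail forward from behind with closed fingers.

**Plates:** Insertion stopped against solid contact at home depth. Afterwards both plate outlines matched the predicted home position to within a few pixels, lying about 4 mm along the slot towards the robot, where 8 mm is allowed. After the guard move, the side camera put the plate centres within about 5 px of where they should be.

**Guard:** My angle estimates were not fully consistent. While pushing, the image fit gave 0.78 rad, with the pointers within about 2 px of the red marks. After the arm backed off, one fit that missed the red marks gave 0.73, and a repeat that used them gave 0.77 but fitted less well. All three lie inside the allowed 0.70 to 0.87.

**Bystanders:** The offcut and glue bottle were detected within about 4 px of where they started. In the last top view the networks found neither seated plate, so that view did not confirm them. The wrist force was about zero, with the arm clear.

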